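Put the deep sockets back in their wells and shut the tool chest drawer

TASK

Three deep sockets were left standing on the bench. Put each one upright into the empty well of its own diameter in the blue tray in the open drawer of the red tool chest, right down to the bottom, then push the drawer fully shut; leave the other things on the bench where they are.

Things in the scene. Friction and masses are not known exactly. Their poses are not given: they have to be found in the camera images.
- socket_small_center (a point): The small of three loose deep sockets: a plain upright round chrome steel cylinder, 18 mm in diameter and 64 mm tall, hex mouth up, standing on its flat end on the bench. The point is on its axis, half-way up (32 mm above its underside); z is its axis, up.
- socket_medium_center (a point): The medium of three loose deep sockets: a plain upright round chrome steel cylinder, 24 mm in diameter and 64 mm tall, hex mouth up, standing on its flat end on the bench. The point is on its axis, half-way up (32 mm above its underside); z is its axis, up.
- socket_large_center (a point): The large of three loose deep sockets: a plain upright round chrome steel cylinder, 28 mm in diameter and 64 mm tall, hex mouth up, standing on its flat end on the bench. The point is on its axis, half-way up (32 mm above its underside); z is its axis, up.
- well_small (a point): Centre of the mouth of the empty round well for the 18 mm socket, 20 mm across, in the blue tray, level with the tray's top; it moves with the drawer. The flat well floor is 26 mm lower: a socket that is home stands 38 mm proud, its centre 6 mm above this point. Axes as tray. Along y at least 28 mm is free from this point to a neighbouring socket.
- well_medium (a point): Centre of the mouth of the empty round well for the 24 mm socket, 26 mm across, in the blue tray, level with the tray's top; it moves with the drawer. The flat well floor is 26 mm lower: a socket that is home stands 38 mm proud, its centre 6 mm above this point. Axes as tray. Along y at least 28 mm is free from this point to a neighbouring socket.
- well_large (a point): Centre of the mouth of the empty round well for the 28 mm socket, 30 mm across, in the blue tray, level with the tray's top; it moves with the drawer. The flat well floor is 26 mm lower: a socket that is home stands 38 mm proud, its centre 6 mm above this point. Axes as tray. Along y at least 28 mm is free from this point to a neighbouring socket.
- tray (a point): Middle of the top face (90 x 280 mm, 95 mm above the bench) of the blue plastic socket tray in the drawer. z up; x points straight into the chest, the way the drawer closes; y runs along the row of six wells, towards the bigger sizes: 15, 18, 21, 24, 28, 32 mm. The 15, 21 and 32 mm wells hold their own sockets (fixed, 38 mm proud).
- drawer_pull (a point): Middle of the front face of the aluminium pull, a lip 12 mm tall and 348 mm wide along the top of the red drawer front, 139 mm above the bench, sticking out 18 mm. It moves with the drawer; axes as tray. The row of wells is 93 mm farther in along x, 63 mm from the inside of the drawer front, whose top edge is 10 mm above this point.
- drawer (a joint): Opening of the upper drawer in m: 0 is fully shut against its stop, 0.24 the most. It slides along the pull's x axis, stays where it is left and takes about 3 to 5 N to push. The red steel chest, 360 mm wide, 300 mm deep, 166 mm tall, is fixed to the bench; its front is beyond the pull's face along x by 18 mm plus the opening. Below the drawer is a shut lower drawer.
- ratchet: Bystander: ratchet handle, 200 mm long, 34 mm wide head, lying loose; origin at the middle of its underside, x along it towards the head.
- scraper: Bystander: red plastic scraper, 160 mm long, 85 mm wide blade, lying loose; origin on its underside near the middle, x towards the blade.
- jug: Bystander: closed white plastic jug with blue cap, 120 mm diameter, 235 mm tall; origin at the centre of its underside.
- funnel: Bystander: stainless funnel standing mouth down on top of the chest, 124 mm diameter, 125 mm tall; origin at the centre of its underside.
- block: Bystander: small wooden block 90 x 45 x 40 mm; origin at the centre of its underside.
- tape: Bystander: yellow tape measure standing on edge, 72 x 36 x 66 mm; origin at the centre of its underside.
Mind the look-alikes: they are no part of the job. What is shaped like the part that bears socket_large_center but green is not meant.

How it is judged:
By the outcome, as a careful person would: the job done as asked, in the order asked, and still so for the second after the job is handed in, with the robot touching nothing.
It also fails if it takes over 72 s, if anything falls off the work surface, if the arm or the gripper's body presses on something with over 40 N, if the wrist force passes 120 N, or if a joint passes its speed limit or range.

ROBOT

A 7-joint arm with a two-finger parallel gripper is mounted at the origin on the work surface. World frame = base frame: x ahead of the robot, y to its left, z up, the work surface at z = 0. Lengths are in m, angles in rad, forces in N, time in s.
With the tool pointing down it reaches from about 0.35 to 0.9 m from the base axis. Payload 8.1 kg.
Tool frame: the origin (TCP) lies at the very end of the fingers, on their centre line; the grasp point (between the pads) lies arm.hold_point_z behind it (arm.hold_point_z is the distance from the TCP to the grasp point, in m); z points along the fingers, y is the line along which they close (so a half turn about z gives the same grasp; the last joint's range is limited). The gripper opens to 92 mm and grips with 3 to 60 N. Pads are 19 mm wide; open, the fingers measure 130 mm over their backs; the gripper's body (75 mm by 190 mm) begins 47 mm behind the grasp point.
Start: joints at [-1.296, 0.434, 0.025, 1.573, -0.012, 1.134, -0.075], TCP at [0.231, 0.581, 0.227] pointing down, gripper open.
Joint ranges: [-2.62, 2.62], [-0.44, 2.09], [-1.27, 1.32], [0.08, 2.57], [-1.32, 4.46], [0.12, 2], [-2.74, 2.74]. Speed limits (rad/s): [2.22, 2.22, 3.01, 3.01, 3.14, 3.14, 3.14].

INTERFACE

Orientations are given as a rotation vector (axis times angle).
In Python, from cell import arm, vision, job, cut_out gives the robot as it stands. The module is installed in compiled form; this text tells all that it offers.
- The arm moves only by the tool play_rows, never from a script. Its argument "increments" is text: rows parted by semicolons, each of 5 numbers parted by spaces: the shift along the tool's x, y, z in cm, then the turn about the tool's z in degrees, then the opening, from -1 (shut) to 1 (fully open), so that 0 is half open. A call has 1 to 5 rows; each row shifts and turns the commanded pose from where the row before left it, along the tool's axes as they then stand; what a row does not reach is not made up. A row lasts 1/12 s, in which the tool goes at most 41.7 mm and 7.16 degrees, less where a joint would pass 70% of its speed; a pose out of reach is approached as far as the arm can. A call is refused whole if a number of a shift passes 4.17 or a number of a turn 7.16, either way. A call with a gripper value outside its range is refused whole. The fingers move at their own pace and stop on an object; "grip_force" is the grip in N (left out, the last holds). Time passes only in rows, so rows that do not move let the fingers close. It gives the time, the measured TCP pose, the force, the opening and the grip force at its end, in the units of the state.
- arm.observe(): the state, without advancing time (a new reading comes with each control period).
- vision.get_image(name): name is "side" or "top" or "wrist"; returns a dict with "frame" (400x640x3 uint8, red, green, blue), "z_map" (400x640 float32, m along the optical axis (not along the pixel's ray), 0 where there is no reading), "mtx" (3x3 intrinsics, pixels), "cam_to_world" (4x4, takes a point from camera to world coordinates). Camera axes: x right, y up, looking along -z (the intrinsics and any distortion apply to the point x, -y, -z); pixel columns grow to the right and rows downward; lengths in m; the calibration is good to about 2 mm. A picture is of the moment at which its call begins.
- job.sign_off(): hands the job in; it is judged then, once.
Trained networks look in a picture, given as the dict that the camera call returned (one of the last four; its "shot" number tells which), for a name from the list of things; names that differ only in an ending like _2 or _b are one class to them, and where a whole thing is asked for, a point or a joint stands for the part that bears it (a point fixed in the world has none). Each returns a list of dicts, best first, with "confidence" (0 to 1); they miss things now and then, are a little off and sometimes report something else, mostly with a low value. They report only what shows in the picture. A call takes as long as a camera call. They do not tell look-alikes from the thing itself.
- cut_out(query, picture): "mask" (400x640 bool, what is visible of it) and "point" ([row, column] in pixels, amid what is visible of it).
The state is a dict: "clock": time; "joints": joint angles; "dq": joint speeds; "joint_efforts": joint torques, N m; "position": TCP position; "ee_rot": TCP orientation; "force": force on the tool from outside, world axes, zero at the start; "ft_torque": the same for the moment, N m; "width": opening from 0.0 (shut) to 1.0 (fully open); "gripper_force": force on a finger pad.
Only numpy, scipy, OpenCV 4.12 (cv2) and the standard library are available. Lean on these libraries where they do the work, as an engineer would, in place of code of your own. Each camera call takes 0.05 s, during which the arm holds its last target. There are 200 camera calls.

## Working session

There is one attempt and no reset: what is moved stays moved. The work goes in short steps, Python scripts to look and compute and a tool call to move; the robot and the scene stay as the last step left them, time stands still between calls to the robot, and variables do not carry over. Pictures are saved under pics/ and viewed, at most 10 in all, crops included, and the job is handed in when it is done.

Besides the shell and the picture viewer there is one more tool, called after "Request:" by a JSON object that holds its "name" and its "arguments", one argument or row to a line. play_rows: Moves the arm, as the interface text tells. Its arguments: {"type":"object","properties":{"increments":{"type":"string"},"grip_force":{"type":"number"}},"required":["increments"]}

```bash
mkdir -p pics; cat > h.py <<'E'
import numpy as np, cv2
from cell import arm, vision, job, cut_out
from scipy.spatial.transform import Rotation as R
def world(p, rc):
    rc=np.atleast_2d(rc); r=rc[:,0].astype(int); c=rc[:,1].astype(int)
    z=p["z_map"][r,c]; K=p["mtx"]
    X=np.stack([(c-K[0,2])*z/K[0,0], -(r-K[1,2])*z/K[1,1], -z, np.ones_like(z)],0)
    return (p["cam_to_world"]@X).T[:,:3]
def cloud(p,m):
    rc=np.argwhere(m&(p["z_map"]>0)); return world(p,rc)
def save(p,n): cv2.imwrite("pics/"+n+".png", p["frame"][:,:,::-1])
E
python3 - <<'E'
from h import *
s=arm.observe(); print(s["position"],s["ee_rot"],arm.hold_point_z,s["width"],s["clock"]); print(R.from_rotvec(s["ee_rot"]).as_matrix().round(3))
im=[]
for n in("top","side"):
    p=vision.get_image(n); im.append(p["frame"]); print(n,p["cam_to_world"].round(3).tolist(),p["mtx"].tolist())
    for q in("socket_small_center","socket_medium_center","socket_large_center","tray","drawer_pull"):
        for d in cut_out(q,p)[:4]:
            c=cloud(p,d["mask"])
            print(q,round(d["confidence"],2),d["point"],d["mask"].sum(),np.median(c,0).round(3) if len(c) else None,c.max(0).round(3) if len(c) else None)
    save(p,n)
E
```

```text
[0.23042525 0.5804093  0.22593423] [-5.89999269e-01 -3.08556986e+00  2.55308617e-03] 0.0188 0.9988715299808587 0.0
[[-0.929  0.369 -0.   ]
 [ 0.369  0.929 -0.002]
 [-0.    -0.002 -1.   ]]
top [[0.028, 0.989, -0.143, 0.392], [-1.0, 0.029, 0.005, 0.022], [0.009, 0.143, 0.99, 1.345], [0.0, 0.0, 0.0, 1.0]] [[384.9555317386325, 0.0, 315.8535108222358], [0.0, 384.9555317386325, 189.7930678604319], [0.0, 0.0, 1.0]]
socket_large_center 0.5 [212.2, 343.8] 79 [ 0.505 -0.081  0.063] [ 0.528 -0.069  0.069]
socket_large_center 0.43 [194.4, 345.0] 67 [ 0.568 -0.079  0.065] [ 0.587 -0.067  0.07 ]
tray 0.91 [199.2, 252.0] 8271 [0.544 0.225 0.076] [0.743 0.371 0.157]
tray 0.75 [205.4, 416.7] 74 [ 0.528 -0.331  0.029] [ 0.547 -0.323  0.068]
drawer_pull 0.66 [198.1, 251.9] 8264 [0.544 0.225 0.076] [0.764 0.371 0.157]
side [[0.683, 0.483, -0.548, -0.129], [-0.731, 0.461, -0.504, -0.61], [0.009, 0.745, 0.668, 0.954], [0.0, 0.0, 0.0, 1.0]] [[435.31618329047825, 0.0, 315.6604624631086], [0.0, 435.31618329047825, 198.7209117957777], [0.0, 0.0, 1.0]]
socket_small_center 0.44 [290.7, 412.0] 122 [ 0.523 -0.335  0.045] [ 0.535 -0.325  0.069]
socket_medium_center 0.47 [282.3, 365.0] 183 [ 0.465 -0.236  0.046] [ 0.509 -0.2    0.07 ]
socket_large_center 0.72 [236.4, 344.4] 196 [ 0.564 -0.085  0.044] [ 0.607 -0.049  0.071]
socket_large_center 0.61 [248.5, 328.8] 183 [ 0.497 -0.088  0.045] [ 0.516 -0.071  0.072]
tray 0.95 [178.8, 259.1] 7526 [0.528 0.225 0.089] [0.874 0.401 0.156]
drawer_pull 0.81 [176.0, 261.4] 7663 [0.528 0.226 0.09 ] [0.877 0.419 0.157]
```

View pics/top.png

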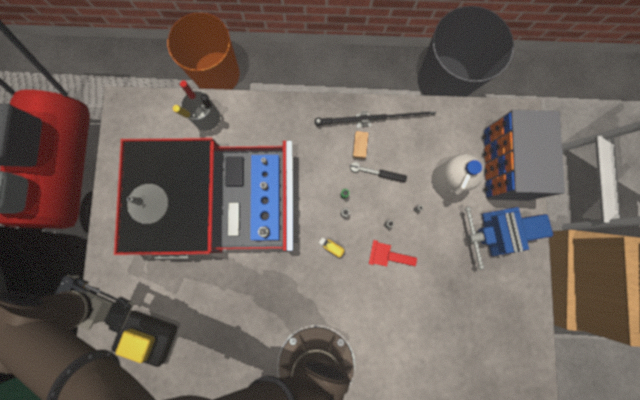

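View pics/side.png

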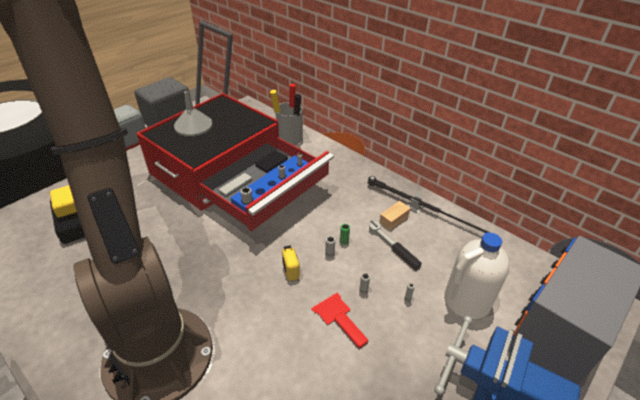

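Top: chest at left with the drawer open towards image right. Empty wells are at about (264,171) for 18 mm, (265,200) for 24 mm and (265,214) for 28 mm. Candidates for the large socket are green at (345,194) and chrome at (345,213). The chrome one fits because green is excluded. The other chrome sockets are at (389,224), medium, and (418,208), small.

```bash
python3 - <<'E'
from h import *
p=vision.get_image("wrist"); T=p["cam_to_world"]
s=arm.observe(); B=np.eye(4);B[:3,:3]=R.from_rotvec(s["ee_rot"]).as_matrix();B[:3,3]=s["position"]
print("cam in tool",(np.linalg.inv(B)@T).round(3).tolist(),p["mtx"].tolist())
t=vision.get_image("top"); f=t["frame"].astype(int)
m=(f[...,2]>150)&(f[...,0]<110)&(f[...,2]-f[...,0]>80); m[:,300:]=0;m[:140]=0
c=cloud(t,m); c=c[abs(c[:,2]-.095)<.012]; print(len(c),np.median(c[:,2]))
print(cv2.minAreaRect((c[:,:2]*1000).astype(np.float32)))
for r,cc in((194,345),(213,345),(224,389),(208,418)):
    g=cloud(t,np.pad(np.ones((17,17),bool),((r-8,400-r-9),(cc-8,640-cc-9)))); g=g[g[:,2]>.05]; print(r,cc,len(g),g.mean(0).round(4),np.ptp(g,0).round(3))
# drawer contents
c=cloud(t,np.pad(np.ones((110,95),bool),((140,150),(205,340)))); 
for a in np.arange(.12,.4,.02):
    k=c[(abs(c[:,1]-a)<.01)&(c[:,0]>.42)&(c[:,0]<.68)]; print(round(a,2),len(k),k[:,2].min().round(3) if len(k) else 0,k[:,2].max().round(3) if len(k) else 0)
E
```

```text
cam in tool [[-0.001, 0.962, 0.272, 0.074], [1.0, 0.001, 0.001, -0.0], [0.0, 0.272, -0.962, -0.159], [0.0, 0.0, 0.0, 1.0]] [[335.47166823072405, 0.0, 318.9181389253451], [0.0, 335.47166823072405, 196.31365136008282], [0.0, 0.0, 1.0]]
1924 0.09533393363183496
((545.9170532226562, 184.357421875), (278.3277893066406, 88.8600082397461), 2.38533091545105)
194 345 56 [ 0.5707 -0.0805  0.0638] [0.024 0.024 0.018]
213 345 55 [ 0.5055 -0.0824  0.0643] [0.026 0.026 0.014]
224 389 44 [ 0.472  -0.2322  0.0632] [0.02  0.022 0.019]
208 418 27 [ 0.5286 -0.332   0.0639] [0.014 0.016 0.018]
0.12 384 0.057 0.155
0.14 503 0.055 0.102
0.16 492 0.089 0.136
0.18 484 0.063 0.138
0.2 473 0.064 0.138
0.22 452 0.087 0.102
0.24 355 0.053 0.102
0.26 493 0.054 0.083
0.28 480 0.054 0.084
0.3 438 0.055 0.084
0.32 431 0.053 0.083
0.34 741 0.054 0.164
0.36 650 0.052 0.167
0.38 0 0 0
0.4 0 0 0
```

```bash
cat > plan.py <<'E'
# rows towards waypoints (x y z in m), final tool-y heading deg; prints rows in groups of 5
from h import *
def plan(wps, head=None, grip=1, step=3.7, st=None):
    s=st or arm.observe(); Rm=R.from_rotvec(s["ee_rot"]).as_matrix(); p=np.array(s["position"])
    h=np.degrees(np.arctan2(Rm[1,1],Rm[0,1])); head=h if head is None else head
    dh=(head-h+180)%360-180; rows=[]
    for w in wps:
        d=np.array(w)-p; n=max(1,int(np.ceil(np.linalg.norm(d)*100/step)),int(np.ceil(abs(dh)/6.5)))
        for i in range(n):
            a=np.radians(h); ty=np.array([np.cos(a),np.sin(a),0]); tx=np.array([np.sin(-a)*1,np.cos(a),0]); tz=np.array([0,0,-1.]); tx=np.cross(ty,tz)
            q=d/n*100; rows.append("%.2f %.2f %.2f %.1f %g"%(q@tx,q@ty,q@tz,-dh/n,grip)); h+=dh/n
        dh=0; p=np.array(w)
    print(len(rows))
    for i in range(0,len(rows),5): print("; ".join(rows[i:i+5]))
E
python3 -c "
from plan import *
plan([(.33,.32,.25),(.55,.184,.25)],92.4)"
```

```text
15
-2.36 -2.57 -0.29 -3.0 1; -2.22 -2.69 -0.29 -3.0 1; -2.08 -2.81 -0.29 -3.0 1; -1.93 -2.91 -0.29 -3.0 1; -1.77 -3.01 -0.29 -3.0 1
-1.61 -3.10 -0.29 -3.0 1; -1.45 -3.18 -0.29 -3.0 1; -1.28 -3.25 -0.29 -3.0 1; -3.06 -2.07 0.00 0.0 1; -3.06 -2.07 0.00 0.0 1
-3.06 -2.07 0.00 0.0 1; -3.06 -2.07 0.00 0.0 1; -3.06 -2.07 0.00 0.0 1; -3.06 -2.07 0.00 0.0 1; -3.06 -2.07 0.00 0.0 1
```

Request:
{"name": "play_rows", "arguments": {
  "increments": "-2.4 -2.6 -0.3 -3 1; -2.2 -2.7 -0.3 -3 1; -2.1 -2.8 -0.3 -3 1; -1.9 -2.9 -0.3 -3 1; -1.8 -3 -0.3 -3 1"
}}

```text
clock: 1.12
position: [0.2934, 0.4161, 0.2419]
ee_rot: [0.178, 3.136, 0.0]
force: [1.0, -0.1, 0.4]
width: 1.002
gripper_force: 0.0
```

Request:
{"name": "play_rows", "arguments": {
  "increments": "-1.6 -3.1 -0.3 -3 1; -1.4 -3.2 -0.3 -3 1; -1.3 -3.2 -0.3 -3 1; -3.1 -2.1 0 0 1; -3.1 -2.1 0 0 1"
}}

```text
clock: 1.53
position: [0.394, 0.2791, 0.2516]
ee_rot: [-0.066, 3.14, 0.002]
force: [0.4, 1.8, 0.3]
width: 1.003
gripper_force: 0.0
```

Request:
{"name": "play_rows", "arguments": {
  "increments": "-3.1 -2.1 0 0 1; -3.1 -2.1 0 0 1; -3.1 -2.1 0 0 1; -3.1 -2.1 0 0 1; -3.1 -2.1 0 0 1"
}}

```text
clock: 1.95
position: [0.5542, 0.1808, 0.2509]
ee_rot: [-0.065, 3.14, 0.0]
force: [0.5, 0.6, -0.1]
width: 1.0
gripper_force: 0.0
```

```bash
cat >> h.py <<'E'
def rect(p,cx,cy,z,u,half,mmpp=.5):
    """top-down view of plane z round (cx,cy); u = image-right direction(unit xy); image-down = perpendicular v"""
    v=np.array([u[1],-u[0]]); hx,hy=half; W,H=int(2*hx/mmpp),int(2*hy/mmpp)
    g=np.stack(np.meshgrid((np.arange(W)-W/2)*mmpp/1e3,(np.arange(H)-H/2)*mmpp/1e3),-1)
    X=np.concatenate([np.array([cx,cy])+g[...,:1]*u+g[...,1:]*v,np.full(g.shape[:2]+(1,),z)],-1)
    T=np.linalg.inv(p["cam_to_world"]); Y=X@T[:3,:3].T+T[:3,3]; K=p["mtx"]
    a=K[0,0]*Y[...,0]/-Y[...,2]+K[0,2]; b=K[1,1]*-Y[...,1]/-Y[...,2]+K[1,2]
    return cv2.remap(p["frame"],a.astype(np.float32),b.astype(np.float32),cv2.INTER_LINEAR)
def rw(px,shape,cx,cy,u,mmpp=.5):
    v=np.array([u[1],-u[0]]); return np.array([cx,cy])+((px[0]-shape[1]/2)*u+(px[1]-shape[0]/2)*v)*mmpp/1e3
E
python3 - <<'E'
from h import *
p=vision.get_image("wrist"); a=np.radians(2.4); u=np.array([np.cos(a),np.sin(a)])
save(p,"w1")
im=rect(p,.546,.184,.095,u,(160,60)); cv2.imwrite("pics/r1.png",im[:,:,::-1])
f=im.astype(int); m=((f[...,2]>90)&(f[...,2]-f[...,0]>50)).astype(np.uint8)
r=cv2.minAreaRect(np.argwhere(cv2.morphologyEx(m,cv2.MORPH_OPEN,np.ones((7,7)))>0)[:,::-1].astype(np.float32)); print(r, rw(r[0],im.shape,.546,.184,u))
n,l,st,ce=cv2.connectedComponentsWithStats(1-m)
for i in range(1,n):
    if 300<st[i,4]<8000: print(st[i],ce[i],rw(ce[i],im.shape,.546,.184,u).round(4))
E
```

```text
((325.5, 124.0), (186.0, 569.0), 90.0) [0.54883134 0.18211691]
[ 180  101   46   48 1643] [201.09007912 124.50882532] [0.4867 0.1793]
[ 371  100   72   46 2347] [406.47294418 123.56114188] [0.5893 0.184 ]
[284 106  32  40 921] [298.70901194 125.77633008] [0.5355 0.1807]
```

View pics/r1.png

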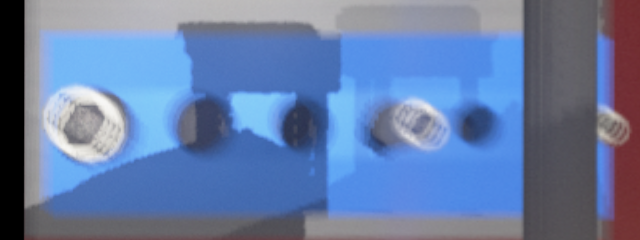

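Rectified wrist view (0.5 mm per pixel): the empty wells are at about (203,126) for 28 mm, (303,125) for 24 mm and (477,124) for 18 mm. The 32 mm and 21 mm sockets show beside them. Next I'll go above the large socket.

```bash
python3 -c "
from plan import *
plan([(.5055,-.07,.22),(.5055,-.0824,.16)],92.4)"
```

```text
9
0.90 -3.47 0.44 -0.1 1; 0.90 -3.46 0.44 -0.1 1; 0.91 -3.46 0.44 -0.1 1; 0.91 -3.46 0.44 -0.1 1; 0.92 -3.46 0.44 -0.1 1
0.92 -3.46 0.44 -0.1 1; 0.92 -3.46 0.44 -0.1 1; 0.03 -0.62 3.00 0.0 1; 0.03 -0.62 3.00 0.0 1
```

Request:
{"name": "play_rows", "arguments": {
  "increments": "0.9 -3.5 0.4 -0.1 1; 0.9 -3.5 0.4 -0.1 1; 0.9 -3.5 0.4 -0.1 1; 0.9 -3.5 0.4 -0.1 1; 0.9 -3.4 0.4 0 1"
}}

```text
clock: 2.42
position: [0.515, 0.0045, 0.2307]
ee_rot: [-0.075, 3.14, 0.0]
force: [0.3, 0.2, 0.2]
width: 1.0
gripper_force: 0.0
```

Request:
{"name": "play_rows", "arguments": {
  "increments": "0.9 -3.4 0.5 0 1; 0.9 -3.4 0.5 0 1; 0 -0.6 3 0 1; 0 -0.6 3 0 1; 0 0 0 0 1"
}}

```text
clock: 2.83
position: [0.4983, -0.076, 0.1568]
ee_rot: [0.071, -3.134, 0.0]
force: [-1.3, 0.2, -0.4]
width: 1.0
gripper_force: 0.0
```

```bash
cat > sock.py <<'E'
# centre of chrome socket top near (x,y) from the wrist depth map
from h import *
def sock(x,y,n=None,r=.03):
    p=vision.get_image("wrist")
    if n: save(p,n)
    c=cloud(p,np.ones((400,640),bool)); k=c[(np.hypot(c[:,0]-x,c[:,1]-y)<r)&(c[:,2]>.056)&(c[:,2]<.075)]
    if len(k): print("top pts",len(k),np.median(k[:,2]).round(4),cv2.minEnclosingCircle((k[:,:2]*1000).astype(np.float32)))
    im=rect(p,x,y,.064,np.array([1.,0]),(40,40),.2); 
    if n: cv2.imwrite("pics/"+n+"r.png",im[:,:,::-1])
    s=arm.observe(); print(s["clock"],s["position"].round(4))
E
python3 -c "
from sock import *
sock(.5055,-.0824,'s1')"
```

```text
top pts 978 0.0646 ((504.8989562988281, -84.48924255371094), 14.110904693603516)
2.8833 [ 0.4994 -0.075   0.1591]
```

View pics/s1r.png

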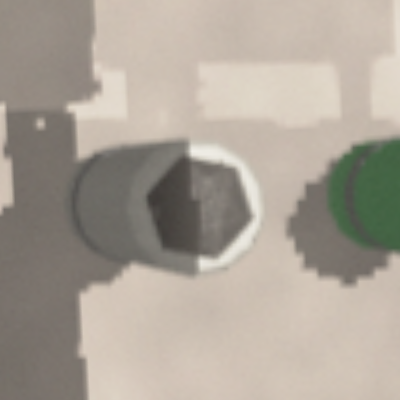

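Crop: the chrome socket is centred at (199,208) with the green one at right (375,195). The chrome one is the large socket; its depth radius of 14.1 mm agrees.

```bash
python3 -c "
from plan import *
plan([(.5049,-.0845,.12),(.5049,-.0845,.034)],92.4)"
```

```text
5
-0.25 -0.49 1.95 0.1 1; -0.25 -0.49 1.95 0.1 1; 0.00 0.00 2.87 0.0 1; 0.00 0.00 2.87 0.0 1; 0.00 0.00 2.87 0.0 1
```

Request:
{"name": "play_rows", "arguments": {
  "increments": "-0.25 -0.5 2 0 1; -0.25 -0.5 2 0 1; 0 0 2.8 0 1; 0 0 2.8 0 1; 0 0 2.8 0 1"
}}

```text
clock: 3.3
position: [0.5089, -0.0833, 0.0376]
ee_rot: [-0.078, 3.137, 0.001]
force: [0.1, 0.1, 0.0]
width: 1.0
gripper_force: 0.0
```

Request:
{"name": "play_rows", "arguments": {
  "increments": "0 0 0 0 0.3; 0 0 0 0 -0.3; 0 0 0 0 -1; 0 0 0 0 -1; 0 0 0 0 -1",
  "grip_force": 25
}}

```text
clock: 3.72
position: [0.5083, -0.0842, 0.0386]
ee_rot: [-0.076, 3.138, 0.0]
force: [0.0, -0.4, 0.5]
width: 0.687
gripper_force: 0.0
```

Request:
{"name": "play_rows", "arguments": {
  "increments": "0 0 0 0 -1; 0 0 0 0 -1"
}}

```text
clock: 3.88
position: [0.5074, -0.0843, 0.0376]
ee_rot: [-0.075, 3.139, 0.0]
force: [-1.0, 0.3, 0.1]
width: 0.542
gripper_force: 0.0
```

Request:
{"name": "play_rows", "arguments": {
  "increments": "0.25 0 0.35 0 -1; 0 0 0 0 -1; 0 0 0 0 -1; 0 0 0 0 -1; 0 0 0 0 -1"
}}

```text
clock: 4.3
position: [0.5042, -0.0845, 0.033]
ee_rot: [0.075, -3.14, -0.0]
force: [-0.2, -0.0, -1.6]
width: 0.295
gripper_force: 25.0
```

Request:
{"name": "play_rows", "arguments": {
  "increments": "0 0 0 0 -1; 0 0 0 0 -1; 0 0 0 0 -1; 0 0 0 0 -1"
}}

```text
clock: 4.63
position: [0.5044, -0.0845, 0.0332]
ee_rot: [0.075, -3.141, -0.0]
force: [0.2, 0.4, -2.3]
width: 0.296
gripper_force: 25.0
```

```bash
python3 -c "
from plan import *
for i in range(6):
    p=vision.get_image('wrist'); s=arm.observe(); print(s['clock'],s['position'].round(4),s['width'],s['gripper_force'])
plan([(.505,-.0845,.22),(.48,.10,.23),(.4866,.1793,.23)],92.4,-1)"
```

```text
4.6833 [ 0.5044 -0.0845  0.0332] 0.29932092137946464 24.987724463426275
4.7333 [ 0.5044 -0.0845  0.0332] 0.2990756840418528 24.987712607398862
4.7833 [ 0.5044 -0.0844  0.0332] 0.2992561052784913 24.987747357808985
4.8333 [ 0.5044 -0.0844  0.0332] 0.2950237341587189 24.98751299630385
4.8833 [ 0.5044 -0.0844  0.0332] 0.2951960466150632 24.98779173278308
4.9333 [ 0.5044 -0.0844  0.0332] 0.3007255303465713 24.98770823374798
15
-0.01 -0.00 -3.11 0.1 -1; -0.01 -0.00 -3.11 0.1 -1; -0.01 -0.00 -3.11 0.1 -1; -0.01 -0.00 -3.11 0.1 -1; -0.01 -0.00 -3.11 0.1 -1
-0.01 -0.00 -3.11 0.1 -1; 0.29 3.09 -0.17 0.0 -1; 0.29 3.09 -0.17 0.0 -1; 0.29 3.09 -0.17 0.0 -1; 0.29 3.09 -0.17 0.0 -1
0.29 3.09 -0.17 0.0 -1; 0.29 3.09 -0.17 0.0 -1; -0.33 2.63 0.00 0.0 -1; -0.33 2.63 0.00 0.0 -1; -0.33 2.63 0.00 0.0 -1
```

Request:
{"name": "play_rows", "arguments": {
  "increments": "0 0 -3.1 0 -1; 0 0 -3.1 0 -1; 0 0 -3.1 0 -1; 0 0 -3.1 0 -1; 0 0 -3.1 0 -1"
}}

```text
clock: 5.35
position: [0.504, -0.0845, 0.1898]
ee_rot: [0.075, -3.141, 0.0]
force: [1.1, 1.1, -2.1]
width: 0.295
gripper_force: 25.0
```

Request:
{"name": "play_rows", "arguments": {
  "increments": "0 0 -3.1 0 -1; 0.5 3.1 -0.2 0 -1; 0.5 3.1 -0.2 0 -1; 0.5 3.1 -0.2 0 -1; 0.5 3.1 -0.2 0 -1"
}}

```text
clock: 5.77
position: [0.4779, 0.0395, 0.2276]
ee_rot: [-0.074, 3.14, 0.0]
force: [0.4, 0.1, -1.9]
width: 0.299
gripper_force: 25.0
```

Request:
{"name": "play_rows", "arguments": {
  "increments": "0.5 3.1 -0.2 0 -1; 0.5 3.1 -0.2 0 -1; 0.5 2.6 0 0 -1; 0.2 2.6 0 0 -1; 0 2.6 0 0 -1"
}}

```text
clock: 6.18
position: [0.4538, 0.1787, 0.2313]
ee_rot: [0.076, -3.14, -0.0]
force: [1.0, -0.5, -2.4]
width: 0.298
gripper_force: 25.0
```

```bash
cat > well.py <<'E'
from h import *
EST={"L":(.4867,.1793),"M":(.5355,.1807),"S":(.623,.186)}
def well(name,dia,est=None,n=None,z=.095):
    p=vision.get_image("wrist"); x,y=est or EST[name]; mp=.25
    q=dict(p); zm=p["z_map"].astype(np.float32)
    # world height image
    rr,cc=np.indices(zm.shape); W=world(p,np.stack([rr.ravel(),cc.ravel()],1))
    q["frame"]=W[:,2].reshape(zm.shape).astype(np.float32)
    hz=rect(q,x,y,z,np.array([1.,0]),(25,25),mp); im=rect(p,x,y,z,np.array([1.,0]),(25,25),mp)
    out=[cv2.resize(im[:,:,::-1],(400,400))]
    pl=np.median(hz[(hz>.09)&(hz<.1)]); print("plane",pl.round(4))
    for t in(.001,.002,.003):
        m=((hz<pl-t)).astype(np.uint8); k,l,st,ce=cv2.connectedComponentsWithStats(cv2.morphologyEx(m,cv2.MORPH_OPEN,np.ones((5,5))))
        if k<2: continue
        i=min(range(1,k),key=lambda i:np.hypot(*(ce[i]-100))-(0 if st[i,4]>300 else -999)); 
        b=st[i]; print(t,"bbox mm",b[2]*mp,b[3]*mp,"ctr",rw((b[0]+b[2]/2,b[1]+b[3]/2),m.shape,x,y,np.array([1.,0]),mp).round(4),"far/near x",rw((b[0],100),m.shape,x,y,np.array([1.,0]),mp)[0].round(4),rw((b[0]+b[2],100),m.shape,x,y,np.array([1.,0]),mp)[0].round(4))
    # blue-edge
    if n: out.append(cv2.cvtColor(cv2.resize(np.clip((hz-.06)*6000,0,255).astype(np.uint8),(400,400)),cv2.COLOR_GRAY2BGR)); cv2.imwrite("pics/"+n+".png",np.hstack(out))
    s=arm.observe(); print(s["clock"],s["position"].round(4),s["width"],s["force"].round(1))
E
python3 -c "
from well import *
well('L',30,n='wl'); p=vision.get_image('wrist'); save(p,'wlraw')"
```

```text
plane 0.0955
0.001 bbox mm 12.5 29.25 ctr [0.4742 0.1809] far/near x 0.468 0.4804
0.002 bbox mm 12.25 28.75 ctr [0.4743 0.1812] far/near x 0.4682 0.4804
0.003 bbox mm 12.0 28.5 ctr [0.4744 0.181 ] far/near x 0.4684 0.4804
6.2333 [0.4534 0.1848 0.2313] 0.2909902110094694 [ 0.2  6.8 -1. ]
```

View pics/wl.png

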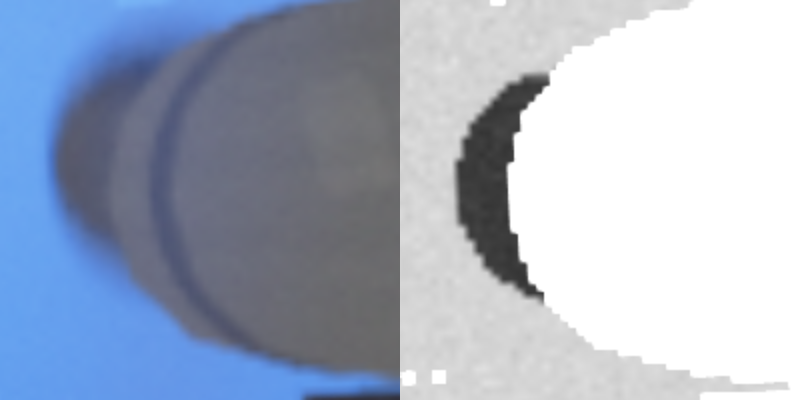

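The crescent at left is the visible edge of the 28 mm well; the held socket hides the rest. I'll back off to see all three wells.

Request:
{"name": "play_rows", "arguments": {
  "increments": "2.5 0 -1 0 -1; 2.5 0 0 0 -1; 0 0 0 0 -1; 0 0 0 0 -1"
}}

```text
clock: 6.62
position: [0.404, 0.1746, 0.2414]
ee_rot: [-0.076, 3.141, 0.0]
force: [1.2, 0.7, -1.5]
width: 0.297
gripper_force: 25.0
```

```bash
cat > wells.py <<'E'
from h import *
from scipy.optimize import least_squares
def wells(only=None,n=None):
    p=vision.get_image("wrist"); 
    if n: save(p,n)
    E={"L":(.4835,.181,15),"M":(.5345,.183,13),"S":(.622,.187,10)}
    zm=p["z_map"]; rr,cc=np.indices(zm.shape); W=world(p,np.stack([rr.ravel(),cc.ravel()],1))
    q=dict(p); q["frame"]=W[:,2].reshape(zm.shape).astype(np.float32); u=np.array([1.,0]); mp=.25
    for k,(x,y,r) in E.items():
        if only and k not in only: continue
        hz=rect(q,x,y,.095,u,(30,30),mp); pl=np.median(hz[(hz>.09)&(hz<.1)])
        low=(hz<pl-.005)&(hz>.05); tr=abs(hz-pl)<.004
        e=low&(cv2.dilate(tr.astype(np.uint8),np.ones((5,5)))>0)&(cv2.dilate((hz>pl+.006).astype(np.uint8),np.ones((9,9)))==0)
        pt=np.argwhere(e)[:,::-1].astype(float); pt=pt[np.hypot(*(pt-hz.shape[0]/2).T)*mp<r+8]
        if len(pt)<20: print(k,"few",len(pt)); continue
        f=least_squares(lambda v:np.hypot(pt[:,0]-v[0],pt[:,1]-v[1])*mp-v[2],[120,120,r],loss="soft_l1",f_scale=.5)
        g=least_squares(lambda v:np.hypot(pt[:,0]-v[0],pt[:,1]-v[1])*mp-r+.3,[120,120],loss="soft_l1",f_scale=.5)
        print(k,len(pt),pl.round(4),"free",rw(f.x[:2],hz.shape,x,y,u,mp).round(4),f.x[2].round(2),"fix",rw(g.x,hz.shape,x,y,u,mp).round(4),"res",np.abs(f.fun).mean().round(2))
    s=arm.observe(); print(s["clock"],s["position"].round(4),s["width"],s["force"].round(1))
    c=cloud(p,np.ones(zm.shape,bool)); x,y,z=s["position"]; k=c[(np.hypot(c[:,0]-x,c[:,1]-y)<.018)&(abs(c[:,2]-z-.03)<.006)]
    if len(k): print("held top",len(k),np.median(k[:,2]).round(4),cv2.minEnclosingCircle((k[:,:2]*1000).astype(np.float32)))
E
python3 -c "
from wells import *
wells(n='wells')"
```

```text
L few 0
M few 19
S few 0
6.6667 [0.405  0.1747 0.2414] 0.29520923834338714 [ 0.2 -0.2 -1.1]
held top 1414 0.2725 ((403.1202697753906, 174.67005920410156), 16.85478401184082)
  return _methods._mean(a, axis=axis, dtype=dtype,
  ret = ret.dtype.type(ret / rcount)
```

Request:
{"name": "play_rows", "arguments": {
  "increments": "-3.6 0 0 0 -1; -3.6 0 0 0 -1; -3.6 0 0 0 -1; -3.6 0 0 0 -1; -3.6 0 0 0 -1"
}}

```text
clock: 7.08
position: [0.5873, 0.1829, 0.2407]
ee_rot: [-0.074, 3.14, -0.001]
force: [0.8, 0.1, -0.2]
width: 0.301
gripper_force: 25.0
```

Request:
{"name": "play_rows", "arguments": {
  "increments": "-3.3 0 0 0 -1; 0 0 0 0 -1; 0 0 0 0 -1; 0 0 0 0 -1"
}}

```text
clock: 7.42
position: [0.6177, 0.1847, 0.2403]
ee_rot: [0.074, -3.139, 0.001]
force: [-0.2, 0.7, -1.9]
width: 0.296
gripper_force: 25.0
```

```bash
python3 -W ignore -c "
from wells import *
wells(n='wells2')"
```

```text
L 894 0.0956 free [0.4842 0.1814] 14.58 fix [0.4842 0.1814] res 1.2
M 595 0.0956 free [0.534  0.1834] 12.66 fix [0.534  0.1834] res 0.17
S 444 0.0955 free [0.6199 0.1869] 9.44 fix [0.6199 0.1869] res 0.23
7.4667 [0.6172 0.185  0.2408] 0.29832485149360777 [-0.3 -0.7 -1.6]
held top 1466 0.2714 ((615.894287109375, 184.90838623046875), 17.305015563964844)
```

```bash
python3 -W ignore -c "
from plan import *
plan([(.4837,.1814,.23),(.4837,.1814,.14)],92.4,-1,3.6)"
```

```text
7
3.34 0.07 0.27 0.1 -1; 3.34 0.07 0.27 0.1 -1; 3.34 0.06 0.27 0.1 -1; 3.34 0.06 0.27 0.1 -1; 0.00 0.00 3.00 0.0 -1
0.00 0.00 3.00 0.0 -1; 0.00 0.00 3.00 0.0 -1
```

Request:
{"name": "play_rows", "arguments": {
  "increments": "3.3 0.1 0.3 0 -1; 3.3 0.1 0.3 0 -1; 3.3 0 0.3 0 -1; 3.4 0 0.3 0.1 -1; 0 0 2.5 0 -1"
}}

```text
clock: 7.88
position: [0.4801, 0.1819, 0.2077]
ee_rot: [-0.077, 3.138, 0.006]
force: [0.7, 1.1, -2.1]
width: 0.296
gripper_force: 25.0
```

Request:
{"name": "play_rows", "arguments": {
  "increments": "0 0 2.5 0 -1; 0 0 2.5 0 -1; 0 0 1 0 -1; 0 0 0 0 -1; 0 0 0 0 -1"
}}

```text
clock: 8.3
position: [0.4845, 0.1809, 0.1448]
ee_rot: [0.073, -3.141, 0.0]
force: [0.6, 1.1, -1.6]
width: 0.299
gripper_force: 25.0
```

Request:
{"name": "play_rows", "arguments": {
  "increments": "0 0 0 0 -1; 0 0 0 0 -1"
}}

```text
clock: 8.47
position: [0.4856, 0.1813, 0.1457]
ee_rot: [-0.073, 3.138, 0.002]
force: [0.5, 0.4, -1.8]
width: 0.301
gripper_force: 25.0
```

```bash
cat > ob.py <<'E'
from h import *
for i in range(3):
    vision.get_image("wrist"); s=arm.observe(); print(s["clock"],s["position"].round(4),s["force"].round(1),R.from_rotvec(s["ee_rot"]).as_matrix()[:,2].round(3),s["width"])
E
python3 ob.py
```

```text
8.5167 [0.4855 0.1812 0.1455] [ 0.2  0.4 -1.3] [ 0.002  0.001 -1.   ] 0.29486134623103394
8.5667 [0.4853 0.1812 0.1453] [ 0.2 -0.5 -1.8] [ 0.002  0.001 -1.   ] 0.2981337719992343
8.6167 [0.4852 0.1811 0.1451] [-0.  -0.4 -1.8] [ 0.001  0.001 -1.   ] 0.2960379142040713
```

Request:
{"name": "play_rows", "arguments": {
  "increments": "0.12 0.03 1 0 -1; 0 0 0 0 -1; 0 0 0 0 -1; 0 0 0 0 -1"
}}

```text
clock: 8.95
position: [0.4832, 0.1811, 0.134]
ee_rot: [0.073, -3.14, 0.0]
force: [0.5, 0.3, -1.3]
width: 0.301
gripper_force: 25.0
```

```bash
python3 ob.py
```

```text
9.0 [0.4834 0.1811 0.1341] [-0.1  0.1 -1.8] [-0. -0. -1.] 0.3010360317429643
9.05 [0.4835 0.1812 0.1342] [-0.5  0.4 -1.6] [ 0. -0. -1.] 0.29872110740102337
9.1 [0.4835 0.1812 0.1343] [-0.8  0.2 -1.4] [ 0.  0. -1.] 0.2978452206747169
```

Aligned; going down gently.

Request:
{"name": "play_rows", "arguments": {
  "increments": "0 0 0.4 0 -1; 0 0 0.4 0 -1; 0 0 0.4 0 -1; 0 0 0 0 -1"
}}

```text
clock: 9.43
position: [0.4829, 0.1809, 0.1212]
ee_rot: [0.073, -3.139, 0.001]
force: [0.1, 1.0, -1.4]
width: 0.295
gripper_force: 25.0
```

```bash
python3 ob.py
```

```text
9.4833 [0.483  0.181  0.1216] [ 0.1 -0.  -1.6] [-0.001 -0.001 -1.   ] 0.2980582875365006
9.5333 [0.4832 0.181  0.1219] [ 0.2  0.1 -1.1] [-0.001 -0.    -1.   ] 0.29483569235555007
9.5833 [0.4834 0.1811 0.1221] [ 0.4  0.3 -2.1] [-0. -0. -1.] 0.29473923513155975
```

Request:
{"name": "play_rows", "arguments": {
  "increments": "0 0 0.6 0 -1; 0 0 0.6 0 -1; 0 0 0.4 0 -1; 0 0 0.2 0 -1; 0 0 0 0 -1"
}}

```text
clock: 10.0
position: [0.4831, 0.1809, 0.1035]
ee_rot: [0.072, -3.14, 0.001]
force: [-0.4, -0.3, -2.1]
width: 0.295
gripper_force: 25.0
```

```bash
python3 ob.py
```

```text
10.05 [0.4833 0.181  0.1039] [ 0.2 -0.2 -2.7] [-0.001 -0.    -1.   ] 0.2996604564632565
10.1 [0.4835 0.1811 0.1041] [ 0.1  1.  -1.2] [-0. -0. -1.] 0.29709655152436854
10.15 [0.4835 0.1811 0.1043] [-1.3 -1.1 -2.3] [ 0.  0. -1.] 0.2968074818056961
```

Request:
{"name": "play_rows", "arguments": {
  "increments": "0 0 0.2 0 -1; 0 0 0.1 0 -1; 0 0 0 0 -1"
}}

```text
clock: 10.4
position: [0.4837, 0.1814, 0.1019]
ee_rot: [-0.073, 3.14, 0.001]
force: [-2.6, -0.3, 6.5]
width: 0.294
gripper_force: 25.0
```

Request:
{"name": "play_rows", "arguments": {
  "increments": "0 0 0 0 0; 0 0 0 0 0; 0 0 0 0 0; 0 0 0 0 0; 0 0 0 0 0"
}}

```text
clock: 10.82
position: [0.4835, 0.1811, 0.1012]
ee_rot: [-0.073, 3.141, -0.0]
force: [-0.3, -0.5, 0.5]
width: 0.494
gripper_force: 0.0
```

Request:
{"name": "play_rows", "arguments": {
  "increments": "0 0 -1.5 0 0; 0 0 -3 0 0; 0 0 -3 0 0; 0 0 -3 0 0.3; -1.5 0 -1.5 0 1"
}}

```text
clock: 11.23
position: [0.4977, 0.1823, 0.2247]
ee_rot: [-0.074, 3.139, 0.003]
force: [1.1, 0.2, -0.8]
width: 0.597
gripper_force: 0.0
```

```bash
python3 - <<'E'
from plan import *
p=vision.get_image("wrist"); c=cloud(p,np.ones((400,640),bool)); k=c[(np.hypot(c[:,0]-.484,c[:,1]-.181)<.025)&(c[:,2]>.105)&(c[:,2]<.17)]
print(len(k)); print(np.percentile(k[:,2],[10,50,98]),cv2.minEnclosingCircle((k[k[:,2]>.125][:,:2]*1000).astype(np.float32)))
s=arm.observe(); print(s["position"],s["clock"])
plan([(.495,.1,.23),(.472,-.215,.21),(.472,-.2322,.15)],92.4,1)
E
```

```text
1148
[0.12280342 0.13348318 0.13512028] ((484.51513671875, 181.18557739257812), 14.031668663024902)
[0.50270561 0.1827449  0.22666747] 11.2833
14
0.38 -2.74 -0.11 0.1 1; 0.38 -2.74 -0.11 0.1 1; 0.38 -2.74 -0.11 0.1 1; 0.40 -3.49 0.22 0.0 1; 0.40 -3.49 0.22 0.0 1
0.40 -3.49 0.22 0.0 1; 0.40 -3.49 0.22 0.0 1; 0.40 -3.49 0.22 0.0 1; 0.40 -3.49 0.22 0.0 1; 0.40 -3.49 0.22 0.0 1
0.40 -3.49 0.22 0.0 1; 0.40 -3.49 0.22 0.0 1; 0.04 -0.86 3.00 0.0 1; 0.04 -0.86 3.00 0.0 1
```

Large is home: its top is at 0.1335 and its centre is right. Next, the medium socket.

Request:
{"name": "play_rows", "arguments": {
  "increments": "0.4 -2.7 -0.1 0 1; 0.4 -2.7 -0.1 0 1; 0.4 -2.7 -0.1 0 1; 0.4 -3.5 0.2 0 1; 0.4 -3.5 0.2 0 1"
}}

```text
clock: 11.7
position: [0.4852, 0.0291, 0.2201]
ee_rot: [-0.075, 3.14, 0.0]
force: [0.7, -1.1, -0.1]
width: 0.979
gripper_force: 0.0
```

Request:
{"name": "play_rows", "arguments": {
  "increments": "0.4 -3.5 0.2 0 1; 0.4 -3.5 0.2 0 1; 0.4 -3.5 0.2 0 1; 0.4 -3.5 0.2 0 1; 0.4 -3.5 0.2 0 1"
}}

```text
clock: 12.12
position: [0.473, -0.1474, 0.21]
ee_rot: [-0.073, 3.141, -0.0]
force: [1.1, 0.6, -0.7]
width: 1.002
gripper_force: 0.0
```

Request:
{"name": "play_rows", "arguments": {
  "increments": "0.4 -3.5 0.2 0 1; 0.4 -3.5 0.2 0 1; 0 -0.9 3 0 1; 0 -0.8 3 0 1; 0 0 0 0 1"
}}

```text
clock: 12.53
position: [0.4663, -0.2338, 0.1417]
ee_rot: [0.068, -3.134, -0.002]
force: [-0.7, 0.9, -0.2]
width: 1.001
gripper_force: 0.0
```

```bash
python3 - <<'E'
from sock import *
sock(.472,-.2322)
sock(.472,-.2322)
from plan import *
E
```

```text
top pts 812 0.0645 ((470.782958984375, -234.31777954101562), 12.028481483459473)
12.5833 [ 0.4674 -0.2329  0.144 ]
top pts 796 0.0646 ((470.7298583984375, -234.37612915039062), 11.99465560913086)
12.6333 [ 0.4688 -0.2326  0.1458]
```

Request:
{"name": "play_rows", "arguments": {
  "increments": "0 -0.2 2.5 0 1; 0 0 2.5 0 0.5; 0 0 2.5 0 0; 0 0 1.5 0 0; 0 0 0 0 0"
}}

```text
clock: 13.05
position: [0.4695, -0.2332, 0.0553]
ee_rot: [0.076, -3.139, -0.002]
force: [-0.2, 0.7, -0.3]
width: 0.762
gripper_force: 0.0
```

```bash
python3 ob.py
```

```text
13.1 [ 0.4701 -0.2338  0.0567] [-0.2 -0.2  1.1] [-0.001  0.001 -1.   ] 0.7150106251962015
13.15 [ 0.4707 -0.2344  0.0576] [-0.5 -0.3  0.7] [ 0.001  0.    -1.   ] 0.6744421229771002
13.2 [ 0.4711 -0.2348  0.0581] [-0.3  0.1 -0.2] [ 0.002 -0.001 -1.   ] 0.6281348146264403
```

Request:
{"name": "play_rows", "arguments": {
  "increments": "0.05 0.05 1.2 0 0; 0 0 1.2 0 -1; 0 0 0 0 -1; 0 0 0 0 -1; 0 0 0 0 -1"
}}

```text
clock: 13.62
position: [0.4701, -0.2347, 0.0336]
ee_rot: [-0.073, 3.139, -0.001]
force: [-0.4, 0.3, 0.8]
width: 0.268
gripper_force: 0.3
```

Request:
{"name": "play_rows", "arguments": {
  "increments": "0 0 0 0 -1; 0 0 0 0 -1; 0 0 0 0 -1; 0 0 0 0 -1; 0 0 0 0 -1"
}}

```text
clock: 14.03
position: [0.4701, -0.2348, 0.0335]
ee_rot: [-0.073, 3.139, -0.001]
force: [-1.6, 1.1, 8.5]
width: 0.255
gripper_force: 25.0
```

```bash
python3 ob.py; python3 -c "
from plan import *
plan([(.4708,-.2343,.2),(.495,.08,.235),(.62,.183,.235)],92.4,-1)"
```

```text
14.0833 [ 0.4701 -0.2348  0.0335] [-1.  -0.1  8.2] [ 0.002 -0.001 -1.   ] 0.2538080357070022
14.1333 [ 0.4701 -0.2348  0.0335] [-0.5  0.8  8.5] [ 0.002 -0.    -1.   ] 0.25543765082378295
14.1833 [ 0.4701 -0.2348  0.0335] [0.3 0.8 8.7] [ 0.002 -0.    -1.   ] 0.2507151528810377
19
-0.01 0.01 -3.33 0.1 -1; -0.01 0.01 -3.33 0.1 -1; -0.01 0.01 -3.33 0.1 -1; -0.01 0.01 -3.33 0.1 -1; -0.01 0.01 -3.33 0.1 -1
-0.41 3.48 -0.39 0.0 -1; -0.41 3.48 -0.39 0.0 -1; -0.41 3.48 -0.39 0.0 -1; -0.41 3.48 -0.39 0.0 -1; -0.41 3.48 -0.39 0.0 -1
-0.41 3.48 -0.39 0.0 -1; -0.41 3.48 -0.39 0.0 -1; -0.41 3.48 -0.39 0.0 -1; -0.41 3.48 -0.39 0.0 -1; -2.58 1.95 0.00 0.0 -1
-2.58 1.95 0.00 0.0 -1; -2.58 1.95 0.00 0.0 -1; -2.58 1.95 0.00 0.0 -1; -2.58 1.95 0.00 0.0 -1
```

Request:
{"name": "play_rows", "arguments": {
  "increments": "0 0 -3.3 0 -1; 0 0 -3.3 0 -1; 0 0 -3.3 0 -1; 0 0 -3.3 0 -1; 0 0 -3.3 0 -1"
}}

```text
clock: 14.6
position: [0.4686, -0.2345, 0.1993]
ee_rot: [-0.072, 3.141, -0.0]
force: [0.5, -0.9, -2.6]
width: 0.254
gripper_force: 25.0
```

Request:
{"name": "play_rows", "arguments": {
  "increments": "-0.4 3.5 -0.4 0 -1; -0.4 3.5 -0.4 0 -1; -0.4 3.5 -0.4 0 -1; -0.4 3.5 -0.4 0 -1; -0.4 3.5 -0.4 0 -1"
}}

```text
clock: 15.02
position: [0.4807, -0.0572, 0.2181]
ee_rot: [-0.072, 3.14, 0.0]
force: [1.3, -1.1, -0.8]
width: 0.254
gripper_force: 25.0
```

Request:
{"name": "play_rows", "arguments": {
  "increments": "-0.4 3.5 -0.4 0 -1; -0.4 3.5 -0.4 0 -1; -0.4 3.5 -0.4 0 -1; -0.4 3.5 -0.4 0 -1; -1 3.3 0 0 -1"
}}

```text
clock: 15.43
position: [0.4982, 0.1173, 0.2346]
ee_rot: [-0.073, 3.14, 0.001]
force: [0.5, 0.6, -1.7]
width: 0.253
gripper_force: 25.0
```

Request:
{"name": "play_rows", "arguments": {
  "increments": "-1 3.3 0 0 -1; -1 3.3 0 0 -1; 0 0 0 0 -1; 0 0 0 0 -1; 0 0 0 0 -1"
}}

```text
clock: 15.85
position: [0.5157, 0.1814, 0.2333]
ee_rot: [0.072, -3.14, 0.001]
force: [1.7, -0.1, -1.9]
width: 0.25
gripper_force: 25.0
```

```bash
python3 ob.py; python3 -c "
from plan import *
plan([(.5333,.1834,.2),(.5333,.1834,.137)],92.4,-1)"
```

```text
15.9 [0.5158 0.1807 0.2333] [-1.1 -0.3 -1.4] [-0.    -0.001 -1.   ] 0.25507146276000675
15.95 [0.5158 0.1805 0.2334] [ 0.4 -0.5 -1.5] [ 0.    -0.001 -1.   ] 0.2578077780358281
16.0 [0.5159 0.1805 0.2335] [-0.5  0.  -1. ] [ 0. -0. -1.] 0.25109835993582147
4
-0.88 0.10 1.67 0.1 -1; -0.88 0.11 1.67 0.1 -1; 0.00 0.00 3.15 0.0 -1; 0.00 0.00 3.15 0.0 -1
```

Request:
{"name": "play_rows", "arguments": {
  "increments": "-0.9 0.1 1.7 0.1 -1; -0.9 0.1 1.7 0.1 -1; 0 0 3 0 -1; 0 0 2.8 0 -1; 0 0 0 0 -1"
}}

```text
clock: 16.42
position: [0.5308, 0.1827, 0.1368]
ee_rot: [0.064, -3.134, 0.005]
force: [-0.5, 0.1, -2.7]
width: 0.255
gripper_force: 25.0
```

Request:
{"name": "play_rows", "arguments": {
  "increments": "0 0 0 0 -1; 0 0 0 0 -1; 0 0 0 0 -1"
}}

```text
clock: 16.67
position: [0.5351, 0.1851, 0.1433]
ee_rot: [-0.066, 3.138, 0.002]
force: [-0.1, -0.2, -0.9]
width: 0.256
gripper_force: 25.0
```

```bash
python3 ob.py
```

```text
16.7167 [0.5349 0.1852 0.1432] [-0.   1.2 -0.3] [ 0.003  0.001 -1.   ] 0.25307074696691356
16.7667 [0.5348 0.1852 0.143 ] [-0.1 -0.4 -1.1] [ 0.003  0.001 -1.   ] 0.2531193724838795
16.8167 [0.5346 0.1852 0.1427] [ 0.2  0.4 -0.5] [ 0.002  0.001 -1.   ] 0.2556841028145792
```

Request:
{"name": "play_rows", "arguments": {
  "increments": "0.08 -0.18 0.8 0 -1; 0 0 0 0 -1; 0 0 0 0 -1; 0 0 0 0 -1"
}}

```text
clock: 17.15
position: [0.5329, 0.183, 0.1331]
ee_rot: [0.067, -3.14, 0.0]
force: [-0.2, 0.1, -0.3]
width: 0.26
gripper_force: 25.0
```

```bash
python3 ob.py
```

```text
17.2 [0.5331 0.1831 0.1332] [ 0.7  0.2 -1.5] [-0. -0. -1.] 0.2556284179836328
17.25 [0.5331 0.1832 0.1332] [-0.7  0.3 -1.1] [ 0.  0. -1.] 0.25249761562495415
17.3 [0.5332 0.1832 0.1333] [ 0.9 -0.4 -0.2] [ 0.  0. -1.] 0.254699758036621
```

Request:
{"name": "play_rows", "arguments": {
  "increments": "0 0 0.4 0 -1; 0 0 0.4 0 -1; 0 0 0.4 0 -1; 0 0 0 0 -1; 0 0 0 0 -1"
}}

```text
clock: 17.72
position: [0.5328, 0.183, 0.1207]
ee_rot: [0.067, -3.14, 0.001]
force: [0.3, 0.3, -2.3]
width: 0.259
gripper_force: 25.0
```

```bash
python3 ob.py
```

```text
17.7667 [0.533  0.1831 0.121 ] [ 0.5 -0.1 -0.9] [-0. -0. -1.] 0.25703396196095113
17.8167 [0.5331 0.1831 0.1212] [-0.  -0.  -1.3] [-0. -0. -1.] 0.25231304789287007
17.8667 [0.5332 0.1832 0.1213] [ 0.2 -0.3 -1.1] [ 0.  0. -1.] 0.24999352814543735
```

Request:
{"name": "play_rows", "arguments": {
  "increments": "0 0 0.6 0 -1; 0 0 0.6 0 -1; 0 0 0.4 0 -1; 0 0 0.2 0 -1; 0 0 0.15 0 -1"
}}

```text
clock: 18.28
position: [0.5332, 0.1831, 0.1023]
ee_rot: [-0.067, 3.141, 0.0]
force: [-6.4, -2.8, 23.9]
width: 0.253
gripper_force: 25.0
```

Request:
{"name": "play_rows", "arguments": {
  "increments": "0 0 0.05 0 -1; 0 0 0 0 -1; 0 0 0 0 -1"
}}

```text
clock: 18.53
position: [0.5332, 0.1832, 0.1024]
ee_rot: [-0.067, 3.14, 0.001]
force: [-5.1, -1.2, 15.2]
width: 0.252
gripper_force: 25.0
```

```bash
python3 ob.py
```

```text
18.5833 [0.5332 0.1832 0.1024] [-5.  -1.2 14.9] [ 0.     0.001 -1.   ] 0.2536905386367198
18.6333 [0.5332 0.1833 0.1024] [-5.6 -1.7 15.5] [ 0.     0.001 -1.   ] 0.25521960554041373
18.6833 [0.5332 0.1832 0.1024] [-4.5 -1.7 14.6] [ 0.001  0.001 -1.   ] 0.2524324622010433
```

At the floor; releasing and rising.

Request:
{"name": "play_rows", "arguments": {
  "increments": "0 0 0 0 0; 0 0 0 0 0; 0 0 0 0 0; 0 0 0 0 0; 0 0 0 0 0"
}}

```text
clock: 19.1
position: [0.533, 0.1831, 0.101]
ee_rot: [0.067, -3.141, 0.0]
force: [-0.7, 0.5, -1.3]
width: 0.491
gripper_force: 0.0
```

Request:
{"name": "play_rows", "arguments": {
  "increments": "0 0 -1.5 0 0; 0 0 -3 0 0; 0 0 -3 0 0; 0 0 -3 0 0.3; -1.5 0 -1.5 0 1"
}}

```text
clock: 19.52
position: [0.5475, 0.1843, 0.2248]
ee_rot: [-0.068, 3.139, 0.003]
force: [0.1, 0.8, -0.0]
width: 0.597
gripper_force: 0.0
```

```bash
python3 - <<'E'
from plan import *
p=vision.get_image("wrist"); c=cloud(p,np.ones((400,640),bool)); k=c[(np.hypot(c[:,0]-.534,c[:,1]-.183)<.02)&(c[:,2]>.105)&(c[:,2]<.17)]
print(len(k)); print(np.percentile(k[:,2],[10,50,98]),cv2.minEnclosingCircle((k[k[:,2]>.125][:,:2]*1000).astype(np.float32)))
s=arm.observe(); print(s["position"],s["clock"])
plan([(.545,.1,.23),(.5286,-.32,.21),(.5286,-.334,.15)],92.4,1)
E
```

```text
871
[0.12042091 0.13339464 0.13511932] ((533.2060546875, 182.94406127929688), 11.984582901000977)
[0.55230991 0.18452459 0.22676753] 19.5667
17
0.36 -2.80 -0.11 0.0 1; 0.36 -2.80 -0.11 0.0 1; 0.36 -2.80 -0.11 0.0 1; 0.28 -3.49 0.17 0.0 1; 0.28 -3.49 0.17 0.0 1
0.28 -3.49 0.17 0.0 1; 0.28 -3.49 0.17 0.0 1; 0.28 -3.49 0.17 0.0 1; 0.28 -3.49 0.17 0.0 1; 0.28 -3.49 0.17 0.0 1
0.28 -3.49 0.17 0.0 1; 0.28 -3.49 0.17 0.0 1; 0.28 -3.49 0.17 0.0 1; 0.28 -3.49 0.17 0.0 1; 0.28 -3.49 0.17 0.0 1
0.03 -0.70 3.00 0.0 1; 0.03 -0.70 3.00 0.0 1
```

Medium is home. Before going to the small socket I'll measure the jug's clearance.

```bash
python3 - <<'E'
from h import *
for n in("top","side"):
    p=vision.get_image(n)
    for d in cut_out("jug",p)[:1]:
        c=cloud(p,d["mask"]); print(n,d["confidence"],d["point"])
        for a,b in((.02,.06),(.06,.1),(.1,.14),(.14,.18),(.18,.22),(.22,.26)):
            k=c[(c[:,2]>a)&(c[:,2]<b)]
            if len(k)>5: print(a,b,len(k),np.percentile(k,2,0).round(3),np.percentile(k,98,0).round(3))
E
```

```text
top 0.61 [173.8, 458.6]
0.02 0.06 131 [ 0.576 -0.451  0.021] [ 0.674 -0.388  0.059]
0.06 0.1 130 [ 0.579 -0.43   0.061] [ 0.674 -0.388  0.1  ]
0.1 0.14 140 [ 0.568 -0.454  0.102] [ 0.67  -0.387  0.139]
0.14 0.18 359 [ 0.565 -0.483  0.142] [ 0.687 -0.389  0.18 ]
0.18 0.22 626 [ 0.571 -0.489  0.181] [ 0.679 -0.401  0.213]
0.22 0.26 198 [ 0.614 -0.467  0.222] [ 0.654 -0.426  0.239]
side 0.88 [278.0, 473.9]
0.02 0.06 480 [ 0.575 -0.506  0.021] [ 0.624 -0.397  0.059]
0.06 0.1 527 [ 0.575 -0.506  0.061] [ 0.627 -0.396  0.099]
0.1 0.14 529 [ 0.566 -0.506  0.101] [ 0.628 -0.396  0.139]
0.14 0.18 818 [ 0.563 -0.504  0.141] [ 0.645 -0.395  0.179]
0.18 0.22 1029 [ 0.569 -0.493  0.181] [ 0.664 -0.402  0.217]
0.22 0.26 311 [ 0.614 -0.468  0.221] [ 0.654 -0.429  0.239]
```

```bash
python3 - <<'E'
from plan import *
plan([(.54,-.07,.23),(.5286,-.32,.21),(.5286,-.332,.15)],50,1)
E
```

```text
16
0.26 -3.61 -0.14 6.1 1; -0.13 -3.62 -0.14 6.1 1; -0.51 -3.59 -0.14 6.1 1; -0.88 -3.51 -0.14 6.1 1; -1.25 -3.40 -0.14 6.1 1
-1.60 -3.25 -0.14 6.1 1; -1.94 -3.06 -0.14 6.1 1; -2.17 -2.84 0.29 0.0 1; -2.17 -2.84 0.29 0.0 1; -2.17 -2.84 0.29 0.0 1
-2.17 -2.84 0.29 0.0 1; -2.17 -2.84 0.29 0.0 1; -2.17 -2.84 0.29 0.0 1; -2.17 -2.84 0.29 0.0 1; -0.39 -0.46 3.00 0.0 1
-0.39 -0.46 3.00 0.0 1
```

Request:
{"name": "play_rows", "arguments": {
  "increments": "0.3 -3.6 -0.1 6.1 1; -0.1 -3.6 -0.1 6.1 1; -0.5 -3.6 -0.1 6.1 1; -0.9 -3.5 -0.1 6.1 1; -1.2 -3.4 -0.1 6.1 1"
}}

```text
clock: 20.18
position: [0.5401, 0.0017, 0.2248]
ee_rot: [-0.768, -3.044, 0.001]
force: [0.2, 0.3, -0.1]
width: 0.999
gripper_force: 0.0
```

Request:
{"name": "play_rows", "arguments": {
  "increments": "-1.6 -3.2 -0.1 6.1 1; -1.9 -3.1 -0.1 6.1 1; -2.2 -2.8 0.3 0 1; -2.2 -2.8 0.3 0 1; -2.2 -2.8 0.3 0 1"
}}

```text
clock: 20.6
position: [0.5337, -0.1766, 0.2177]
ee_rot: [-1.08, -2.948, 0.0]
force: [0.8, 0.1, -0.6]
width: 1.001
gripper_force: 0.0
```

Request:
{"name": "play_rows", "arguments": {
  "increments": "-2.2 -2.8 0.3 0 1; -2.2 -2.8 0.3 0 1; -2.2 -2.8 0.3 0 1; -2.2 -2.8 0.3 0 1; 0 0 0 0 1"
}}

```text
clock: 21.02
position: [0.526, -0.3257, 0.2053]
ee_rot: [-1.093, -2.943, 0.008]
force: [-0.7, -0.1, 0.2]
width: 0.999
gripper_force: 0.0
```

```bash
python3 ob.py; python3 - <<'E'
from sock import *
sock(.5286,-.332)
from plan import *
plan([(.5286,-.332,.15)],50,1)
E
```

```text
21.0667 [ 0.527  -0.322   0.2053] [ 0.1  0.2 -0.1] [-0.004 -0.001 -1.   ] 0.9986262924584373
21.1167 [ 0.5281 -0.3191  0.2054] [-0.5  0.6 -0.5] [-0.003  0.001 -1.   ] 1.0027241713465604
21.1667 [ 0.529  -0.3173  0.2056] [0.1 0.8 0.2] [-0.002  0.002 -1.   ] 1.0002710465799103
top pts 299 0.0645 ((527.2368774414062, -335.2527770996094), 8.980827331542969)
21.2167 [ 0.5296 -0.3164  0.206 ]
2
-0.46 -0.63 2.80 -0.1 1; -0.46 -0.63 2.80 -0.1 1
```

Request:
{"name": "play_rows", "arguments": {
  "increments": "-0.5 -0.8 2.5 0 1; -0.5 -0.9 2.5 0 0.5; 0 0 2.8 0 0; 0 0 2.8 0 0; 0 0 2.3 0 0"
}}

```text
clock: 21.63
position: [0.5266, -0.3347, 0.0761]
ee_rot: [-1.077, -2.95, -0.002]
force: [-0.5, -0.1, 0.3]
width: 0.76
gripper_force: 0.0
```

Request:
{"name": "play_rows", "arguments": {
  "increments": "0 0 0 0 0; 0 0 0 0 0; 0 0 0 0 0"
}}

```text
clock: 21.88
position: [0.5276, -0.3369, 0.0795]
ee_rot: [1.079, 2.949, 0.0]
force: [0.3, -0.3, -0.2]
width: 0.546
gripper_force: 0.0
```

```bash
python3 ob.py;  python3 - <<'E'
from sock import *
sock(.5286,-.332)
from plan import *
plan([(.5272,-.3353,.034)],50,1)
E
```

```text
21.9333 [ 0.5278 -0.3373  0.08  ] [ 0.4 -0.9  0.1] [ 0.002 -0.001 -1.   ] 0.5181995760684887
21.9833 [ 0.5278 -0.3376  0.0801] [ 0.5  0.4 -0.3] [ 0.003 -0.001 -1.   ] 0.5101021887078061
22.0333 [ 0.5277 -0.3377  0.08  ] [0.5 0.5 0.1] [ 0.003 -0.001 -1.   ] 0.5026708240767679
top pts 836 0.0644 ((527.255126953125, -335.12066650390625), 9.24001407623291)
22.0833 [ 0.5275 -0.3376  0.0798]
2
0.09 0.08 2.29 -0.1 1; 0.09 0.08 2.29 -0.1 1
```

Request:
{"name": "play_rows", "arguments": {
  "increments": "0.17 0.15 1.5 0 0; 0 0 1.5 0 0; 0 0 1.5 0 0; 0 0 0 0 0; 0 0 0 0 0"
}}

```text
clock: 22.5
position: [0.5261, -0.3351, 0.0335]
ee_rot: [-1.081, -2.949, -0.0]
force: [-0.1, 0.3, 0.6]
width: 0.5
gripper_force: 0.0
```

```bash
python3 ob.py
```

```text
22.55 [ 0.5266 -0.3355  0.0341] [-0.4  0.1 -0.3] [ 0.001 -0.    -1.   ] 0.5003576477890959
22.6 [ 0.5269 -0.3357  0.0345] [-0.1 -0.2  0.5] [ 0.001 -0.001 -1.   ] 0.4973575752361647
22.65 [ 0.527  -0.3357  0.0345] [-0.1 -0.2  0.3] [ 0.002 -0.001 -1.   ] 0.4983660446987434
```

Request:
{"name": "play_rows", "arguments": {
  "increments": "0 0 0.1 0 -1; 0 0 0 0 -1; 0 0 0 0 -1; 0 0 0 0 -1; 0 0 0 0 -1"
}}

```text
clock: 23.07
position: [0.5263, -0.3352, 0.0324]
ee_rot: [1.081, 2.95, 0.0]
force: [-1.1, -0.2, 1.3]
width: 0.184
gripper_force: 25.6
```

Request:
{"name": "play_rows", "arguments": {
  "increments": "0 0 0 0 -1; 0 0 0 0 -1; 0 0 0 0 -1; 0 0 0 0 -1"
}}

```text
clock: 23.4
position: [0.5264, -0.3352, 0.0324]
ee_rot: [1.081, 2.95, 0.0]
force: [-1.2, 0.0, 1.7]
width: 0.186
gripper_force: 25.0
```

```bash
python3 ob.py;  python3 - <<'E'
from plan import *
plan([(.5272,-.3353,.2),(.55,-.1,.235)],None,-1)
s=arm.observe(); s["position"]=np.array([.55,-.1,.235]); plan([(.58,.08,.235),(.619,.183,.235)],92.4,-1,st=s)
E
```

```text
23.45 [ 0.5263 -0.3352  0.0323] [0.1 0.1 1.9] [ 0. -0. -1.] 0.19307244005365035
23.5 [ 0.5264 -0.3352  0.0323] [-0.7 -0.3  2.5] [ 0. -0. -1.] 0.18819679780125778
23.55 [ 0.5264 -0.3352  0.0324] [-0.4 -0.1  3.3] [ 0. -0. -1.] 0.18922735395957052
12
-0.01 0.01 -3.35 -0.0 -1; -0.01 0.01 -3.35 -0.0 -1; -0.01 0.01 -3.35 -0.0 -1; -0.01 0.01 -3.35 -0.0 -1; -0.01 0.01 -3.35 -0.0 -1
1.92 2.78 -0.50 0.0 -1; 1.92 2.78 -0.50 0.0 -1; 1.92 2.78 -0.50 0.0 -1; 1.92 2.78 -0.50 0.0 -1; 1.92 2.78 -0.50 0.0 -1
1.92 2.78 -0.50 0.0 -1; 1.92 2.78 -0.50 0.0 -1
10
1.33 2.24 0.00 -6.1 -1; 1.09 2.37 0.00 -6.1 -1; 0.83 2.47 0.00 -6.1 -1; 0.56 2.55 0.00 -6.1 -1; 0.29 2.59 0.00 -6.1 -1
0.01 2.61 0.00 -6.1 -1; -0.26 2.59 0.00 -6.1 -1; -1.44 3.38 0.00 0.0 -1; -1.44 3.38 0.00 0.0 -1; -1.44 3.38 0.00 0.0 -1
```

Request:
{"name": "play_rows", "arguments": {
  "increments": "0 0 -3.4 0 -1; 0 0 -3.4 0 -1; 0 0 -3.4 0 -1; 0 0 -3.4 0 -1; 0 0 -3.4 0 -1"
}}

```text
clock: 23.97
position: [0.5258, -0.3349, 0.2035]
ee_rot: [-1.081, -2.949, -0.0]
force: [0.8, 0.1, -1.4]
width: 0.191
gripper_force: 25.0
```

Request:
{"name": "play_rows", "arguments": {
  "increments": "1.9 2.8 -0.5 0 -1; 1.9 2.8 -0.5 0 -1; 1.9 2.8 -0.5 0 -1; 1.9 2.8 -0.5 0 -1; 1.9 2.8 -0.5 0 -1"
}}

```text
clock: 24.38
position: [0.5439, -0.1652, 0.2272]
ee_rot: [-1.081, -2.949, -0.0]
force: [1.3, -0.4, -1.2]
width: 0.188
gripper_force: 25.0
```

Request:
{"name": "play_rows", "arguments": {
  "increments": "1.9 2.8 -0.5 0 -1; 1.9 2.8 -0.5 0 -1; 1.3 2.2 0 -6.1 -1; 1.1 2.4 0 -6.1 -1; 0.8 2.5 0 -6.1 -1"
}}

```text
clock: 24.8
position: [0.5645, -0.0209, 0.2371]
ee_rot: [-0.589, -3.086, -0.0]
force: [-0.1, -0.1, -0.1]
width: 0.189
gripper_force: 25.0
```

Request:
{"name": "play_rows", "arguments": {
  "increments": "0.6 2.6 0 -6.1 -1; 0.3 2.6 0 -6.1 -1; 0 2.6 0 -6.1 -1; -0.3 2.6 0 -6.1 -1; -1.4 3.4 0 0 -1"
}}

```text
clock: 25.22
position: [0.5939, 0.1146, 0.2372]
ee_rot: [0.074, -3.14, 0.002]
force: [0.7, -1.4, -1.0]
width: 0.189
gripper_force: 25.0
```

Request:
{"name": "play_rows", "arguments": {
  "increments": "-1.4 3.4 0 0 -1; -1.4 3.4 0 0 -1; 0 0 0 0 -1; 0 0 0 0 -1; 0 0 0 0 -1"
}}

```text
clock: 25.63
position: [0.6194, 0.1841, 0.2365]
ee_rot: [0.067, -3.14, 0.002]
force: [0.3, -0.2, -1.4]
width: 0.189
gripper_force: 25.0
```

```bash
python3 ob.py;  python3 -W ignore - <<'E'
from plan import *
plan([(.6193,.1869,.2)],92.4,-1)
from wells import *
wells("S")
E
```

```text
25.6833 [0.6196 0.1833 0.2369] [ 0.2 -0.5 -1.2] [-0.001 -0.001 -1.   ] 0.18935776431736673
25.7333 [0.6197 0.1829 0.2371] [ 0.2  0.  -1. ] [-0.    -0.001 -1.   ] 0.1890906895731148
25.7833 [0.6197 0.1829 0.2373] [-0.3 -0.2 -1.2] [-0.    -0.001 -1.   ] 0.1899574808519101
2
0.01 0.20 1.87 -0.0 -1; 0.01 0.20 1.87 -0.0 -1
S 469 0.0955 free [0.6198 0.1869] 9.54 fix [0.6198 0.1869] res 0.2
25.8333 [0.6198 0.1832 0.2375] 0.18677560732156528 [ 0.  -0.5 -0.3]
held top 685 0.2668 ((615.4629516601562, 182.90797424316406), 15.534383773803711)
```

Well re-measured at (0.6198, 0.1869), the same as before. Descending to just above it.

Request:
{"name": "play_rows", "arguments": {
  "increments": "0.05 0.35 2.4 0 -1; 0 0 2.4 0 -1; 0 0 2.4 0 -1; 0 0 2.4 0 -1; 0 0 0 0 -1"
}}

```text
clock: 26.25
position: [0.6163, 0.1864, 0.1368]
ee_rot: [0.065, -3.134, 0.004]
force: [-1.4, 0.5, -1.7]
width: 0.19
gripper_force: 25.0
```

Request:
{"name": "play_rows", "arguments": {
  "increments": "0 0 0 0 -1; 0 0 0 0 -1; 0 0 0 0 -1; 0 0 0 0 -1"
}}

```text
clock: 26.58
position: [0.6202, 0.1883, 0.143]
ee_rot: [-0.067, 3.138, 0.002]
force: [0.5, 0.2, -0.4]
width: 0.19
gripper_force: 25.0
```

```bash
python3 ob.py
```

```text
26.6333 [0.6199 0.1883 0.1427] [ 1.1  0.5 -0.4] [ 0.002  0.001 -1.   ] 0.19045151308266023
26.6833 [0.6198 0.1883 0.1425] [ 0.2  0.6 -0.7] [ 0.002  0.001 -1.   ] 0.18539836935712373
26.7333 [0.6196 0.1883 0.1421] [-0.3 -0.6  0. ] [ 0.001  0.001 -1.   ] 0.18714656135997004
```

Request:
{"name": "play_rows", "arguments": {
  "increments": "0 -0.14 0.9 0 -1; 0 0 0 0 -1; 0 0 0 0 -1; 0 0 0 0 -1; 0 0 0 0 -1"
}}

```text
clock: 27.15
position: [0.6193, 0.1868, 0.1322]
ee_rot: [-0.067, 3.141, 0.0]
force: [-0.6, 0.5, -0.8]
width: 0.189
gripper_force: 25.0
```

```bash
python3 ob.py
```

```text
27.2 [0.6193 0.1868 0.1323] [ 0.6 -0.3 -0.7] [ 0.  0. -1.] 0.18601039951560325
27.25 [0.6193 0.1869 0.1323] [-0.3  0.3 -1.1] [ 0.  0. -1.] 0.18651960367614517
27.3 [0.6193 0.1868 0.1323] [-0.4 -0.2 -2.2] [ 0.  0. -1.] 0.1893224270753165
```

Request:
{"name": "play_rows", "arguments": {
  "increments": "0 0 0.3 0 -1; 0 0 0.3 0 -1; 0 0 0.3 0 -1; 0 0 0.3 0 -1; 0 0 0 0 -1"
}}

```text
clock: 27.72
position: [0.6191, 0.1868, 0.1195]
ee_rot: [0.067, -3.14, 0.0]
force: [0.2, 0.4, -1.4]
width: 0.19
gripper_force: 25.0
```

```bash
python3 ob.py
```

```text
27.7667 [0.6191 0.1868 0.1198] [ 0.7  0.8 -0.2] [-0. -0. -1.] 0.19106611872547044
27.8167 [0.6192 0.1868 0.12  ] [-0.4 -0.1 -1.5] [-0. -0. -1.] 0.19163060716432967
27.8667 [0.6192 0.1867 0.1202] [-0.   0.3 -0.6] [-0. -0. -1.] 0.19411494611572866
```

In the well, with no contact force.

Request:
{"name": "play_rows", "arguments": {
  "increments": "0 0 0.6 0 -1; 0 0 0.6 0 -1; 0 0 0.4 0 -1; 0 0 0.2 0 -1; 0 0 0.1 0 -1"
}}

```text
clock: 28.28
position: [0.6194, 0.1868, 0.1013]
ee_rot: [-0.067, 3.141, 0.0]
force: [-1.7, -0.4, 9.6]
width: 0.192
gripper_force: 25.0
```

```bash
python3 ob.py
```

```text
28.3333 [0.6193 0.1868 0.1014] [-1.5  0.5  1.2] [ 0.  0. -1.] 0.19053980434968656
28.3833 [0.6192 0.1869 0.1014] [ 0.2 -0.1  1.6] [-0.  0. -1.] 0.192090104642145
28.4333 [0.6192 0.1868 0.1014] [0.1 0.1 1.6] [ 0.  0. -1.] 0.19034563334019738
```

Request:
{"name": "play_rows", "arguments": {
  "increments": "0 0 0 0 -0.2; 0 0 0 0 -0.2; 0 0 0 0 -0.2; 0 0 0 0 -0.2; 0 0 0 0 -0.2"
}}

```text
clock: 28.85
position: [0.6192, 0.1867, 0.1012]
ee_rot: [0.067, -3.141, 0.0]
force: [1.0, -0.0, 0.2]
width: 0.399
gripper_force: 0.0
```

Request:
{"name": "play_rows", "arguments": {
  "increments": "0 0 -1.5 0 -0.2; 0 0 -3 0 -0.2; 0 0 -3 0 -0.2; 0 0 -3 0 -0.2; -1.5 0 -2 0 -0.2"
}}

```text
clock: 29.27
position: [0.6333, 0.1879, 0.2297]
ee_rot: [-0.068, 3.139, 0.002]
force: [2.0, 1.6, -0.4]
width: 0.402
gripper_force: 0.0
```

```bash
python3 - <<'E'
from plan import *
p=vision.get_image("wrist"); C=cloud(p,np.ones((400,640),bool))
for x,y,r in((.6198,.1869,.015),(.534,.183,.018),(.4842,.1814,.02)):
    k=C[(np.hypot(C[:,0]-x,C[:,1]-y)<r)&(C[:,2]>.105)&(C[:,2]<.17)]
    if len(k)>10: print(len(k),np.percentile(k[:,2],[50,98]),cv2.minEnclosingCircle((k[k[:,2]>.128][:,:2]*1000).astype(np.float32)))
t=vision.get_image("top"); C=cloud(t,np.ones((400,640),bool))
k=C[(C[:,1]>.05)&(C[:,1]<.14)&(C[:,0]>.35)&(C[:,0]<.75)&(C[:,2]>.125)&(C[:,2]<.16)]
print("front/pull",np.percentile(k,[2,50,98],0).round(3))
for a in (.45,.5,.55,.6,.65):
  q=k[abs(k[:,0]-a)<.015]; print(a,len(q),q[:,1].min().round(4) if len(q) else 0, np.median(q[:,2]))
k=C[(C[:,1]>.3)&(C[:,0]>.35)&(C[:,0]<.75)&(C[:,2]>.185)&(C[:,2]<.3)&(C[:,1]<.65)]; print("funnel",len(k),np.percentile(k,[2,98],0).round(3))
s=arm.observe(); print(s["position"],s["clock"])
plan([(.553,.01,.22),(.553,.01,.125)],92.3,-1)
E
```

```text
512 [0.13314817 0.1349007 ] ((619.6358642578125, 186.4595947265625), 8.964693069458008)
950 [0.1336434  0.13542572] ((533.29931640625, 182.78793334960938), 11.889636993408203)
526 [0.12827131 0.13467224] ((492.1180725097656, 181.60055541992188), 11.361042022705078)
front/pull [[0.382 0.089 0.14 ]
 [0.522 0.105 0.146]
 [0.703 0.124 0.153]]
0.45 90 0.0897 0.146374967873507
0.5 100 0.0916 0.14670381339354044
0.55 97 0.0936 0.14654639203907438
0.6 92 0.0952 0.1468523517922452
0.65 35 0.0975 0.1451809950412275
funnel 767 [[0.463 0.489 0.185]
 [0.546 0.567 0.281]]
[0.6375783  0.18766813 0.23060969] 29.3667
9
1.53 -2.90 0.18 0.0 -1; 1.53 -2.90 0.18 0.0 -1; 1.53 -2.90 0.18 0.0 -1; 1.53 -2.90 0.18 0.0 -1; 1.53 -2.90 0.18 0.0 -1
1.53 -2.90 0.18 0.0 -1; 0.00 0.00 3.17 0.0 -1; 0.00 0.00 3.17 0.0 -1; 0.00 0.00 3.17 0.0 -1
```

All three sockets stand home, with tops at 0.133. Now shutting the drawer with closed fingers on the pull.

Request:
{"name": "play_rows", "arguments": {
  "increments": "1.5 -2.9 0.2 0 -1; 1.5 -2.9 0.2 0 -1; 1.5 -2.9 0.2 0 -1; 1.5 -2.9 0.2 0 -1; 1.5 -2.9 0.2 0 -1"
}}

```text
clock: 29.78
position: [0.564, 0.038, 0.2153]
ee_rot: [0.067, -3.14, 0.0]
force: [1.0, -0.4, 1.2]
width: 0.089
gripper_force: 0.0
```

Request:
{"name": "play_rows", "arguments": {
  "increments": "1.5 -2.9 0.2 0 -1; 0 0 3 0 -1; 0 0 3 0 -1; 0 0 3 0 -1; 0 0 0 0 -1"
}}

```text
clock: 30.2
position: [0.5475, 0.0094, 0.1189]
ee_rot: [0.067, -3.132, 0.001]
force: [-0.9, 0.3, -0.7]
width: 0.005
gripper_force: 0.0
```

```bash
python3 ob.py
```

```text
30.25 [0.5489 0.0095 0.1216] [-0.5 -0.3  1.1] [-0.007 -0.001 -1.   ] 0.006018739109164867
30.3 [0.5507 0.0096 0.1236] [ 0.6 -0.2  1.1] [-0.003 -0.    -1.   ] 0.006136520175871087
30.35 [0.5519 0.0097 0.1249] [-0.1 -0.9 -0.3] [-0. -0. -1.] 0.0010525407373849955
```

Request:
{"name": "play_rows", "arguments": {
  "increments": "0 2 0 0 -1; 0 2 0 0 -1; 0 1.2 0 0 -1; 0 1 0 0 -1; 0 1 0 0 -1"
}}

```text
clock: 30.77
position: [0.5495, 0.0813, 0.1255]
ee_rot: [-0.067, 3.139, -0.001]
force: [0.3, -4.0, 2.4]
width: 0.004
gripper_force: 1.5
```

Request:
{"name": "play_rows", "arguments": {
  "increments": "0 1.2 0 0 -1; 0 1.2 0 0 -1; 0 1.2 0 0 -1; 0 1.2 0 0 -1; 0 1.2 0 0 -1"
}}

```text
clock: 31.18
position: [0.5463, 0.1426, 0.1244]
ee_rot: [-0.067, 3.14, -0.0]
force: [2.1, -3.1, 2.9]
width: 0.0
gripper_force: 1.8
```

Request:
{"name": "play_rows", "arguments": {
  "increments": "0 1.5 0 0 -1; 0 1.5 0 0 -1; 0 1.5 0 0 -1; 0 1.5 0 0 -1; 0 1.5 0 0 -1"
}}

```text
clock: 31.6
position: [0.5429, 0.2178, 0.1242]
ee_rot: [-0.067, 3.141, -0.0]
force: [2.8, -3.0, 1.8]
width: 0.005
gripper_force: 1.9
```

Request:
{"name": "play_rows", "arguments": {
  "increments": "0 1.2 0 0 -1; 0 1.2 0 0 -1; 0 1 0 0 -1; 0 0.6 0 0 -1; 0 0 0 0 -1"
}}

```text
clock: 32.02
position: [0.5403, 0.2588, 0.1239]
ee_rot: [0.071, -3.14, -0.002]
force: [-0.5, 0.1, 0.5]
width: 0.001
gripper_force: 0.0
```

```bash
python3 ob.py; python3 - <<'E'
from h import *
t=vision.get_image("side"); save(t,"side2")
t=vision.get_image("top"); C=cloud(t,np.ones((400,640),bool))
k=C[(C[:,0]>.4)&(C[:,0]<.48)&(C[:,1]>.15)&(C[:,1]<.5)]
q=k[(k[:,2]>.157)&(k[:,2]<.175)]; print("chest front y",np.percentile(q[:,1],[0,1]).round(4))
q=k[(k[:,2]>.125)&(k[:,2]<.156)]; print("pull y",np.percentile(q[:,1],[0,2]).round(4))
E
```

```text
32.0667 [0.5404 0.2576 0.1239] [ 0.4 -0.5  0.2] [-0.001  0.    -1.   ] 0.0032817581255534523
32.1167 [0.5406 0.2567 0.1239] [-0.1 -0.2  0.4] [-0.001 -0.    -1.   ] 0.0025271053304006326
32.1667 [0.5408 0.2562 0.124 ] [ 0.8 -0.5  0.2] [-0.001 -0.    -1.   ] 0.00914764284717439
chest front y [0.389  0.3914]
pull y [0.3948 0.3964]
```

Request:
{"name": "play_rows", "arguments": {
  "increments": "0 1 0 0 -1; 0 0.8 0 0 -1; 0 0.8 0 0 -1; 0 0.6 0 0 -1; 0 0.5 0 0 -1"
}}

```text
clock: 32.68
position: [0.5399, 0.2929, 0.1242]
ee_rot: [-0.067, 3.141, -0.003]
force: [-0.3, -19.0, 8.9]
width: 0.004
gripper_force: 10.0
```

Request:
{"name": "play_rows", "arguments": {
  "increments": "0 0.4 0 0 -1; 0 0.4 0 0 -1; 0 0.3 0 0 -1; 0 0.3 0 0 -1"
}}

```text
clock: 33.02
position: [0.5396, 0.2929, 0.1243]
ee_rot: [0.052, -3.136, 0.028]
force: [-7.7, -51.4, 28.3]
width: 0.005
gripper_force: 26.4
```

Request:
{"name": "play_rows", "arguments": {
  "increments": "0 -1.5 0 0 -1; 0 -2 0 0 -1; 0 -3 0 0 -1; 0 -3 0 0 -1; 0 -3 -2 0 -1"
}}

```text
clock: 33.43
position: [0.5419, 0.182, 0.1414]
ee_rot: [0.07, -3.135, 0.002]
force: [-0.7, 0.0, 0.4]
width: 0.006
gripper_force: 0.0
```

Request:
{"name": "play_rows", "arguments": {
  "increments": "2 -3 -2 0 -1; 2 -3 -2 0 -1; 2 -3 0 0 -1; 0 0 0 0 -1; 0 0 0 0 -1"
}}

```text
clock: 33.85
position: [0.4877, 0.0893, 0.185]
ee_rot: [-0.063, 3.14, 0.002]
force: [0.3, 1.0, 0.4]
width: 0.006
gripper_force: 0.0
```

```bash
python3 ob.py; python3 - <<'E'
from h import *
t=vision.get_image("side"); save(t,"side3")
t=vision.get_image("top"); C=cloud(t,np.ones((400,640),bool))
k=C[(C[:,0]>.5)&(C[:,0]<.6)&(C[:,1]>.2)&(C[:,1]<.5)]
q=k[(k[:,2]>.158)&(k[:,2]<.175)]; print("chest front y",np.percentile(q[:,1],[0,1]).round(4))
q=k[(k[:,2]>.125)&(k[:,2]<.156)]; print("pull y",np.percentile(q[:,1],[0,2]).round(4))
E
```

```text
33.9 [0.4883 0.0907 0.1847] [ 0.9  0.8 -0.5] [ 0.001  0.001 -1.   ] 0.005545962924220192
33.95 [0.4885 0.0914 0.1844] [-0.4 -0.1  0.1] [ 0.001  0.001 -1.   ] 0.002768710557927775
34.0 [0.4886 0.0917 0.1841] [ 0.1  0.9 -0.3] [ 0.     0.001 -1.   ] 0.0012181473074650729
chest front y [0.3385 0.3449]
pull y [0.3088 0.3101]
```

View pics/side3.png

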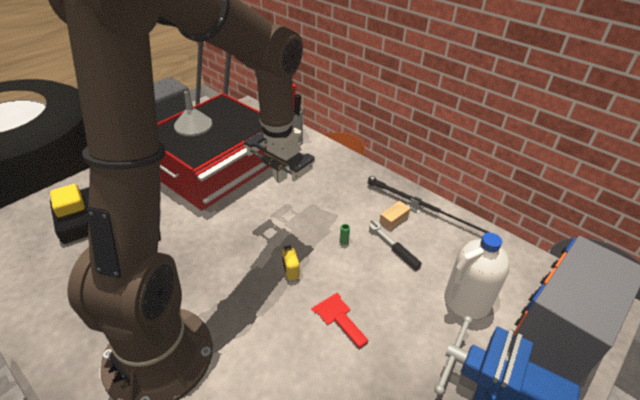

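The side view shows the drawer in, with its pull at about (225,160) and the lower pull at (232,183). I'll check against the lower shut drawer that it is fully shut.

```bash
python3 - <<'E'
from h import *
a=np.radians(2.35); 
for n in("side","top"):
    t=vision.get_image(n); C=cloud(t,np.ones((400,640),bool)); 
    d=-np.sin(a)*(C[:,0]-.546)+np.cos(a)*C[:,1]; e=np.cos(a)*(C[:,0]-.546)+np.sin(a)*C[:,1]
    for lo,hi in((-.15,-.08),(-.08,-.02)):
      m=(e>lo)&(e<hi)&(d>.27)&(d<.42)
      print(n,lo); print([(round(z,3),int(k.sum()),float(np.percentile(d[k],5).round(4)),float(np.percentile(d[k],50).round(4))) for z in np.arange(.01,.18,.01) for k in [m&(abs(C[:,2]-z)<.005)] if k.sum()>4])
E
```

```text
side -0.15
[(np.float64(0.01), 67, 0.2754, 0.3144), (np.float64(0.02), 43, 0.3269, 0.3304), (np.float64(0.03), 23, 0.3277, 0.3293), (np.float64(0.04), 6, 0.3177, 0.3194), (np.float64(0.05), 106, 0.3156, 0.3228), (np.float64(0.06), 40, 0.3167, 0.3307), (np.float64(0.07), 54, 0.3276, 0.3297), (np.float64(0.08), 50, 0.3269, 0.33), (np.float64(0.09), 42, 0.3261, 0.3302), (np.float64(0.1), 60, 0.3268, 0.3306), (np.float64(0.11), 55, 0.3271, 0.3302), (np.float64(0.12), 31, 0.327, 0.3302), (np.float64(0.14), 48, 0.31, 0.3128), (np.float64(0.15), 179, 0.3121, 0.328), (np.float64(0.16), 383, 0.3429, 0.3776), (np.float64(0.17), 8, 0.3668, 0.3901)]
side -0.08
[(np.float64(0.01), 40, 0.2746, 0.3195), (np.float64(0.02), 29, 0.3276, 0.3298), (np.float64(0.03), 22, 0.3273, 0.33), (np.float64(0.05), 87, 0.3141, 0.3225), (np.float64(0.06), 37, 0.3193, 0.3309), (np.float64(0.07), 33, 0.3282, 0.3297), (np.float64(0.08), 39, 0.3262, 0.3303), (np.float64(0.09), 41, 0.3285, 0.3303), (np.float64(0.1), 45, 0.3279, 0.3313), (np.float64(0.11), 43, 0.3272, 0.3308), (np.float64(0.12), 18, 0.3276, 0.33), (np.float64(0.14), 31, 0.3096, 0.3126), (np.float64(0.15), 144, 0.3105, 0.3267), (np.float64(0.16), 298, 0.342, 0.3741), (np.float64(0.17), 12, 0.3643, 0.398)]
top -0.15
[(np.float64(0.01), 6, 0.2742, 0.297), (np.float64(0.05), 98, 0.3161, 0.3225), (np.float64(0.08), 11, 0.3578, 0.3586), (np.float64(0.14), 61, 0.3108, 0.318), (np.float64(0.15), 203, 0.3128, 0.3302), (np.float64(0.16), 584, 0.3444, 0.3804)]
top -0.08
[(np.float64(0.01), 9, 0.2856, 0.3095), (np.float64(0.04), 5, 0.3159, 0.3169), (np.float64(0.05), 80, 0.3157, 0.3222), (np.float64(0.14), 65, 0.3104, 0.316), (np.float64(0.15), 173, 0.3132, 0.3317), (np.float64(0.16), 468, 0.3438, 0.3804), (np.float64(0.17), 6, 0.3544, 0.3773)]
```

The upper and lower drawer fronts are in one plane (0.330), so the drawer is fully shut.

```bash
python3 -c "
from cell import job
print(job.sign_off())"
```

```text
the job is handed in; nothing more can be done
None
```

All three sockets stand at the bottom of their own wells, the drawer is pushed fully shut, and I handed the job in at about 34 s of the allowed 72 s; the result of the judging was not shown.

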